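# Unlock the knife box and hold the spring lock open

### The arm

A 6-joint arm with a two-finger parallel gripper is mounted at the origin on the work surface. World frame = base frame: x ahead of the robot, y to its left, z up, the work surface at z = 0. Lengths are in mm, angles in degrees, forces in N, time in s.
With the tool pointing down it reaches from about 350 to 850 mm from the base axis. Payload 8.1 kg.
Tool frame: the origin (TCP) lies between the finger pads; the fingertips stand 22 mm ahead of it and the grasp point (between the pads) lies 3 mm ahead of it; z points along the fingers, y is the line along which they close (so a half turn about z gives the same grasp; the last joint's range is limited). The gripper opens to 85 mm and grips with 20 to 120 N. Pads are 22 mm wide; open, the fingers measure 114 mm over their backs; the gripper's body (76 mm by 85 mm) begins 54 mm behind the grasp point. The pads swing forward as they close: fully open they stand 13 mm farther back than shut.
Start: joints at [59.164, 7.471, 85.268, -0, 87.261, -4.893], TCP at [262.471, 539.55, 253.292] pointing down, gripper open.
Joint ranges: [-169.43, 169.43], [-51.17, 129.36], [1.28, 143.12], [-76.62, 256.62], [0, 156.53], [-152.29, 152.29]. Speed limits (degrees/s): [136.94, 136.94, 159.86, 180, 180, 180].

### API

Orientations are given as [roll, pitch, yaw] about the fixed x, y, z axes, in that order (R = Rz(yaw) Ry(pitch) Rx(roll)).
In Python, from bench import sense, snapshot, calibration, hand_in gives the robot as it stands.
- The arm moves only by the shell command python3 -m crank 'ROWS' [FORCE]. ROWS is JSON, a list of rows, each a list of 5 numbers: the shift along the tool's x, y, z in cm, then the turn about the tool's z in rad, then the finger opening in cm, from 0 to 8.54. A call has 1 to 20 rows; each row is the pose to reach, as a shift and turn from the pose commanded when the call began, along the tool's axes at that moment; what a row does not reach only later rows make up. A row lasts 1/10 s, in which the tool goes at most 50 mm and 8.59 degrees, less where a joint would pass 70% of its speed; a pose out of reach is approached as far as the arm can. A call with a gripper value outside its range is refused whole. The fingers move at their own pace and stop on an object; FORCE is the grip in N (left out, the last holds). Time passes only in rows, so rows that repeat a pose let the fingers close. It gives the time, the measured TCP pose, the force, the opening and the grip force at its end, in the units of the state.
- sense(): the state, without advancing time (a new reading comes with each control period).
- snapshot(name): name is "scene" or "top"; returns (picture, depth): 384x512x3 uint8, red, green, blue; 384x512 float32, mm along the optical axis (not along the pixel's ray), 0 where there is no reading.
- calibration(name): a dict with "fovy" (degrees; the focal length in pixels is half the picture's height over the tangent of half this angle, whatever the lens; pixels are square), "cx", "cy" (the principal point, pixels), "k1" (the pictures are not rectified: a ray, as slopes to the right and down, at radius r is drawn at 1 + k1 r^2 times it, then the intrinsics apply), "rvec" (rotation vector, rad) and "tvec" (3), from world to camera coordinates, as OpenCV has them. Camera axes: x right, y down, z forward; pixel columns grow to the right and rows downward; lengths in mm; the calibration is good to about 2 mm. A picture is of the moment at which its call begins. calibration takes no time and is no camera call.
- hand_in(): hands the job in; it is judged then, once.
The state is a dict: "time": time; "joint_pos": joint angles; "qd": joint speeds; "joint_efforts": joint torques, N m; "tool_pos": TCP position; "tcp_rot": TCP orientation; "ft_force": force on the tool from outside, world axes, zero at the start; "wrist_torque": the same for the moment, N m; "finger_gap": finger opening in mm; "grip_force": force on a finger pad.
Only numpy, scipy, OpenCV 4.12 (cv2) and the standard library are available. Lean on these libraries where they do the work, as an engineer would, in place of code of your own. Each camera call takes 0.05 s, during which the arm holds its last target. There are 200 camera calls.

### The job

Take the key with the square bow out of the wooden key rest and push it fully home, down into the lock on top of the grey knife box; its pins are sticky, so wiggle it if it catches. Then turn the key a quarter turn clockwise, seen from above, as far as it goes, and finish while still gripping it there: the lock springs back if the key is let go, and I need the bolt drawn while I lift the lid. Leave the round-bowed key in its slot and do not knock the spice jar or the little soy dish about.

Things in the scene. Friction and masses are not known exactly. Their poses are not given: they have to be found in the camera images.
- boxkey_bow (a point): Centre of the bow of the right key: chunky, all steel, about 60 g, standing bow up in one of the rest's two slots. The bow is a SQUARE plate 34 mm wide (key's y), 34 mm high, 10 mm thick (key's x: grip along this); the point is half-way up it, z up. Below it a shoulder 20 mm wide, 8 mm thick; its flat underside, 28 mm below this point, stands on the rest's top. The blade goes down from there.
- boxkey_tip (a point): Tip of the same key's blade, 62 mm below the bow's centre along its z. The blade is 14 mm wide (key's y), 5 mm thick (x) and 34 mm long below the shoulder, narrowing over the last 12 mm to a rounded tip 8 mm wide. It is the same both ways round, so it also fits the lock turned by half a turn. In the rest it has 0.5 to 1 mm of play.
- roundkey_bow (a point): Centre of the bow of the other key, which stays where it is, in the other slot of the rest, 80 mm from the right key along the rest's y. The same as the right key but its bow is a ROUND disc 34 mm across and 10 mm thick. Either key can be in either slot.
- keyrest: Fixed light wooden block, 50 mm (x) by 140 mm (y) by 42 mm high, origin at the centre of its underside. The two slots lie 40 mm either side of its middle along its y; the keys' broad faces look along its x.
- lockbox: Fixed grey steel knife box, 150 mm (x) by 180 mm (y) by 90 mm high, origin at the centre of its underside. The lock cylinder, 38 mm across, stands in its top, 25 mm from the centre towards the box's -x, top 96 mm above the work surface. A low bolt bar in guides (up to 105 mm above the surface) lies along y on the top, 42 mm to the +x side of the centre, and slides as the lock turns.
- keyway (a point): Centre of the keyway's mouth, level with the lock cylinder's top, turning with it; x along its long side, as the box's x at the start, z up. Vertical hole 15.5 (x) by 6.5 mm (y), deeper than the blade; the key's width (its y) goes along x. Home: shoulder on the cylinder, bow centre 28 mm above. Sprung pins 9 and 17 mm down stick out 2.5 mm from the short sides; pressing with 5 to 15 N passes them.
- plug (a joint): Turn of the lock cylinder in rad: 0 at the start, growing clockwise seen from above, stop at 1.57. A spring turns it back to 0 when released (0.04 N m at the start, 0.17 N m at the stop, plus a little friction). The key has about 0.1 rad of play in the keyway, so it turns a little more than the cylinder.
- jar_mid (a point): Half-way up the glass spice jar, a bystander 44 mm across and 85 mm high, 43 mm above the surface.
- dish: Small white ceramic soy dish, a bystander 80 mm across and 22 mm high; origin at the centre of its underside.
Mind the look-alikes: they are no part of the job. What is shaped like the part that bears boxkey_bow but orange or turquoise is not meant. What is shaped like the lockbox but yellow is not meant.

How it is judged (in metres and radians):
On the way, in this order (a step that is already met when the one before it is completed fails the run):
1. the square-bowed key is lifted clear of the key rest (height (world z) of boxkey_tip above 0.05 m and contact force between the fingers and boxkey above 1 N), for 0.2 s.
2. the key is fully home in the lock, not yet turned (z of boxkey_tip in the frame of keyway below -0.029 m and horizontal distance between boxkey_tip and keyway below 0.006 m and value of joint plug below 0.5 rad), for 0.1 s.
At the end, for the whole second after the job is handed in: The square-bowed key is in the keyway to within 5 mm of home and 6 mm of its axis, the cylinder stays turned over 1.3 rad clockwise through the last second, the fingers still grip the key (over 1 N); the round key is within 15 mm of its start, the jar and soy dish within 30 mm (z of boxkey_tip in the frame of keyway below -0.029 m and horizontal distance between boxkey_tip and keyway below 0.006 m and value of joint plug above 1.3 rad and contact force between the fingers and boxkey above 1 N and distance of roundkey_bow from where it was at the start of the episode below 0.015 m and distance of each of jar_mid, dish from where it was at the start of the episode below 0.03 m); the arm keeps its last pose, push and grip.
It fails at once if the round-bowed key was pulled out of its slot (distance of roundkey_bow from where it was at the start of the episode above 0.02 m).
It fails at once if the glass spice jar was knocked away (distance of jar_mid from where it was at the start of the episode above 0.03 m).
It fails at once if the small soy dish was knocked away (distance of dish from where it was at the start of the episode above 0.03 m).
It also fails if it takes over 48 s, if anything falls off the work surface, if the arm or the gripper's body presses on something with over 40 N, if the wrist force passes 120 N, or if a joint passes its speed limit or range.

## Working session

There is one attempt and no reset: what is moved stays moved. The work goes in short steps, Python scripts to look and compute and a shell command to move; the robot and the scene stay as the last step left them, time stands still between calls to the robot, and variables do not carry over. Pictures are saved under pics/ and viewed, at most 10 in all, crops included, and the job is handed in when it is done.

```bash
mkdir -p pics; ls
cat > h.py <<'E'
import numpy as np, cv2
from bench import sense, snapshot, calibration
def cam(n):
    c=calibration(n); R,_=cv2.Rodrigues(np.array(c["rvec"],float)); t=np.array(c["tvec"],float).ravel()
    f=192/np.tan(np.radians(c["fovy"])/2); return R,t,f,c["cx"],c["cy"],c["k1"]
def rays(n,uv):
    R,t,f,cx,cy,k=cam(n); uv=np.atleast_2d(np.array(uv,float))
    d=(uv-[cx,cy])/f; s=d.copy()
    for _ in range(20): s=d/(1+k*(s**2).sum(1,keepdims=True))
    return R,t,np.c_[s,np.ones(len(s))]
def onplane(n,uv,z):
    R,t,s=rays(n,uv); o=-R.T@t; w=s@R; return o+w*((z-o[2])/w[:,2])[:,None]
def withdepth(n,uv,d):
    R,t,s=rays(n,uv); return (s*np.atleast_1d(d)[:,None]-t)@R
def cloud(n,D):
    v,u=np.mgrid[:384,:512]; P=withdepth(n,np.c_[u.ravel(),v.ravel()],D.ravel()); P[D.ravel()<=0]=np.nan
    return P.reshape(384,512,3)
E
python3 - <<'E'
from h import *
for n in("scene","top"):
    p,d=snapshot(n); np.savez(f"pics/{n}0.npz",p=p,d=d); cv2.imwrite(f"pics/{n}0.png",p[:,:,::-1]); R,t,*r=cam(n); print(n,-R.T@t,R[2],r)
s=sense(); print(s)
E
```

```text
pics
scene [ 873.50002043 -539.08872634  690.38814746] [-0.48190025  0.58327019 -0.65388687] [np.float64(388.8035937060369), 253.87338047432957, 192.08737646648473, -0.11339281176012428]
top [ 339.51065709   -8.53057543 1288.31103784] [ 0.0858675   0.01021664 -0.99625418] [np.float64(468.6867875689175), 259.7916887179084, 190.24889951441864, -0.0178519391842643]
{'time': 0.1, 'joint_pos': array([ 5.91655892e+01,  7.51373476e+00,  8.53223902e+01, -3.03924676e-04,
        8.72610964e+01, -4.89191103e+00]), 'qd': array([ 0.02846649, -0.07537138, -0.15241285,  0.11259939,  0.0038022 ,
        0.03100739]), 'joint_efforts': array([ 9.75155090e-04, -5.70946956e+01, -5.01942158e+01, -1.82032986e-04,
        7.98719237e-03, -3.16452520e-05]), 'tool_pos': array([262.21931346, 539.1644054 , 252.32472527]), 'tcp_rot': array([-1.79903107e+02, -7.98821527e-03,  1.54057508e+02]), 'ft_force': array([ 0.64508394, -0.26077755,  0.66412585]), 'wrist_torque': array([ 0.00408151, -0.02224925, -0.00460544]), 'grip_force': 0.0, 'finger_gap': 85.21933063432104}
```

View pics/scene0.png

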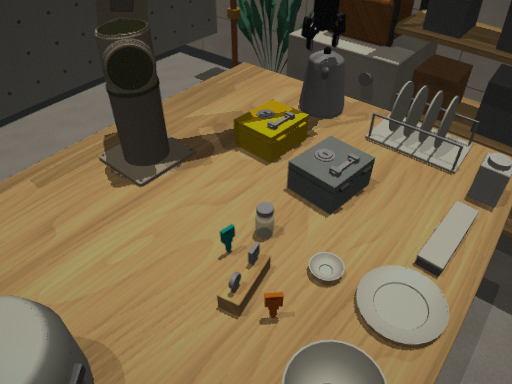

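View pics/top0.png

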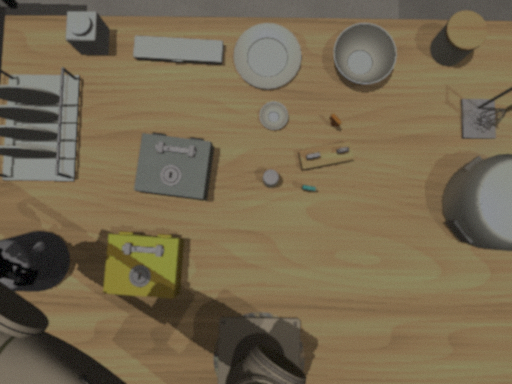

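The key rest is at scene px (246,282), with its keys at (235,282) and (254,252). The grey box is at (330,172) and the jar at (264,220), with the dish at (326,267). In the top view the keys are at (313,156) and (342,151), and the lock is at (170,175). I'll enlarge the details and measure them.

Run:
```python
from h import *
S=np.load("pics/scene0.npz");T=np.load("pics/top0.npz")
a=cv2.resize(S["p"][230:315,205:295],None,fx=4.4,fy=4.4,interpolation=cv2.INTER_CUBIC)
b=cv2.resize(T["p"][135:180,285:365],None,fx=4.95,fy=4.95,interpolation=cv2.INTER_CUBIC)
c=cv2.resize(T["p"][125:210,125:220],None,fx=4.17,fy=4.17,interpolation=cv2.INTER_CUBIC)
im=np.zeros((590,800,3),np.uint8)
for q,(y,x) in((a,(0,0)),(b,(0,400)),(c,(230,400))):
    h,w=q.shape[:2]; q=q[:590-y,:800-x]; im[y:y+q.shape[0],x:x+q.shape[1]]=q
cv2.imwrite("pics/z1.png",im[:,:,::-1])
C=cloud("top",T["d"])
for v,u in((156,313),(151,342),(158,330),(175,170),(190,150),(148,176),(178,271),(115,273)): print((u,v),C[v,u].round(1))
CS=cloud("scene",S["d"])
for v,u in((282,235),(250,254),(275,258)): print((u,v),CS[v,u].round(1))
```

```text
(313, 156) [ 534.4 -132.7   84.9]
(342, 151) [ 548.8 -207.8   84.4]
(330, 158) [ 535.9 -182.1   46.5]
(170, 175) [480.3 238.8  76.2]
(150, 190) [439.3 286.9  87.9]
(176, 148) [547.1 220.2 103. ]
(271, 178) [475.6 -24.6  83.6]
(273, 115) [661.  -28.8   5.9]
(235, 282) [ 558.5 -215.    71.8]
(254, 250) [ 542.  -137.5   84.4]
(258, 275) [ 566.2 -153.8   38. ]
```

View pics/z1.png

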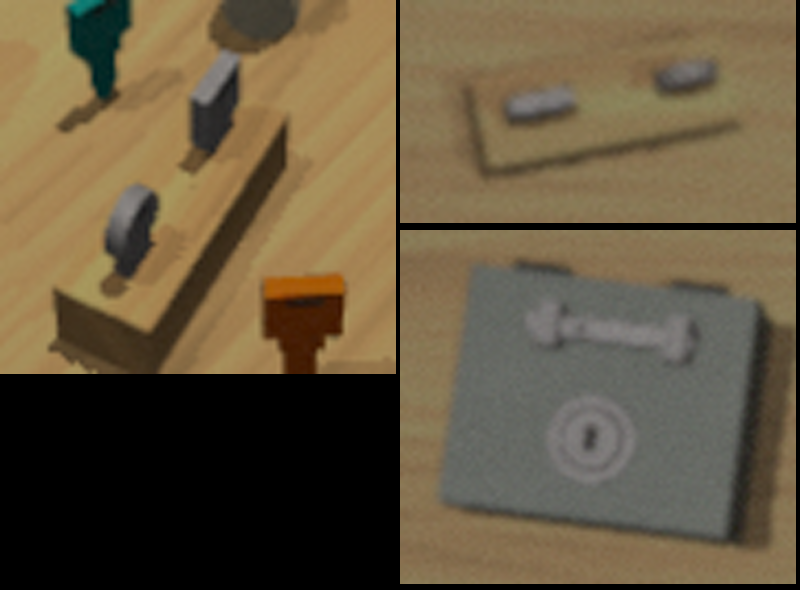

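The square key is in the +y slot (zoom px 210,100; lighter flat top), with the round one in the other slot. The lock cylinder is at zoom px (590,438), and its keyway runs along the box's x. Next I'll fit the numbers.

```bash
cat > m.py <<'E'
from h import *
from scipy.ndimage import label
S=np.load("pics/scene0.npz");T=np.load("pics/top0.npz")
p=T["p"].astype(int); C=cloud("top",T["d"])
sat=p.max(2)-p.min(2)
def blob(y0,y1,x0,x1,z,lo=60):
    m=np.zeros(sat.shape,bool); m[y0:y1,x0:x1]=True
    m&=(C[...,2]>lo)&(C[...,2]<z+12)
    l,n=label(m); k=max(range(1,n+1),key=lambda i:(l==i).sum()); v,u=np.nonzero(l==k)
    P=onplane("top",np.c_[u,v],z)[:,:2]; r=cv2.minAreaRect(P.astype(np.float32)); return P,r,np.c_[u,v]
for nm,b in(("sq",(145,168,300,326,87)),("rd",(140,162,330,356,87))):
    P,r,uv=blob(*b); print(nm,len(P),P.mean(0).round(1),r,uv.mean(0),[C[v,u,2].round(0) for u,v in uv][:6])
# rest top
m=np.zeros(sat.shape,bool); m[135:180,285:365]=True; m&=(abs(C[...,2]-42)<7)
v,u=np.nonzero(m); P=onplane("top",np.c_[u,v],42)[:,:2]; print("rest",cv2.minAreaRect(P.astype(np.float32)))
m=np.zeros(sat.shape,bool); m[120:210,125:225]=True; m&=(abs(C[...,2]-92)<14)
v,u=np.nonzero(m); P=onplane("top",np.c_[u,v],90)[:,:2]; r=cv2.minAreaRect(P.astype(np.float32)); print("box",r)
g=p.sum(2)[160:192,155:187]
# keyway dark
w=np.clip(g[8:24,8:24]-0,0,None); w=np.clip(np.median(w)-60-w,0,None).astype(float); vv,uu=np.mgrid[168:184,163:179]
c=np.array([(w*uu).sum(),(w*vv).sum()])/w.sum(); print("keyway px",c,onplane("top",c,96).round(1), (w>0).sum())
# lid plane & ring: bright low-sat pixels
gg=p.sum(2); m=np.zeros(sat.shape,bool); m[162:190,156:186]=True; m&=gg>np.median(g)+40
v,u=np.nonzero(m); (cx,cy),rad=cv2.minEnclosingCircle(np.c_[u,v].astype(np.float32)); print("ring",len(u),cx,cy,rad,np.c_[u,v].mean(0),onplane("top",[cx,cy],96).round(1))
# jar, dish
print(sense()["tool_pos"])
E
python3 m.py
```

```text
sq 72 [ 534.4 -131. ] ((534.4447631835938, -131.09400939941406), (13.658906936645508, 35.64954376220703), 9.061857223510742) [312.43055556 155.875     ] [np.float64(87.0), np.float64(88.0), np.float64(86.0), np.float64(82.0), np.float64(88.0), np.float64(87.0)]
rd 65 [ 550.8 -207.8] ((550.9288940429688, -207.4146270751953), (12.885170936584473, 33.466270446777344), 10.411481857299805) [342.13846154 150.04615385] [np.float64(85.0), np.float64(84.0), np.float64(84.0), np.float64(75.0), np.float64(83.0), np.float64(84.0)]
rest ((544.6550903320312, -170.82901000976562), (50.873573303222656, 141.2823944091797), 12.476967811584473)
box ((505.3472595214844, 231.6848907470703), (182.28672790527344, 155.33912658691406), 83.62904357910156)
keyway px [170.12342569 174.50629723] [[479.3 234.5  96. ]] 16
ring 164 170.36734008789062 174.7244873046875 10.010643005371094 [170.37804878 174.80487805] [[478.7 233.9  96. ]]
[262.21931346 539.1644054  252.32472527]
```

```bash
cat > goto.py <<'E'
# prints shift in tool axes (cm) and turn (rad) from the present pose to x y z yaw
import sys; from h import *
from scipy.spatial.transform import Rotation as Ro
s=sense(); R=Ro.from_euler('xyz',s["tcp_rot"],degrees=True).as_matrix()
x,y,z,w=map(float,sys.argv[1:5]); print((R.T@(np.array([x,y,z])-s["tool_pos"])/10).round(2), "turn",round(-np.radians((w-s["tcp_rot"][2]+180)%360-180),3))
E
python3 goto.py 535 -131.5 180 102; python3 goto.py 535 -131.5 252 102
python3 - <<'E'
from h import *
for n in("scene","top"):
    C=cloud(n,np.load(f"pics/{n}0.npz")["d"]).reshape(-1,3); C=C[np.isfinite(C).all(1)]
    a=np.array([262,539]);b=np.array([535,-131]);d=(b-a)/np.linalg.norm(b-a)
    q=C[:,:2]-a; s=q@d; l=abs(q@[-d[1],d[0]])
    for k in range(-50,800,50):
        m=(s>k)&(s<=k+50)&(l<90); print(n,k,C[m,2].max().round() if m.any() else None,end='; ')
    print()
E
```

```text
[-53.87 -48.36   7.31] turn 0.909
[-53.87 -48.37   0.11] turn 0.909
scene -50 377.0; scene 0 401.0; scene 50 349.0; scene 100 92.0; scene 150 106.0; scene 200 107.0; scene 250 107.0; scene 300 95.0; scene 350 98.0; scene 400 93.0; scene 450 91.0; scene 500 3.0; scene 550 86.0; scene 600 87.0; scene 650 80.0; scene 700 90.0; scene 750 86.0; 
top -50 257.0; top 0 383.0; top 50 351.0; top 100 611.0; top 150 110.0; top 200 111.0; top 250 111.0; top 300 100.0; top 350 103.0; top 400 99.0; top 450 99.0; top 500 7.0; top 550 90.0; top 600 91.0; top 650 85.0; top 700 95.0; top 750 90.0;
```

```bash
python3 -m crank '[[-2,-1.8,0,0,4],[-6,-5.4,0,0.1,4],[-10,-9,0,0.2,4],[-13.5,-12,0,0.3,4],[-17,-15.3,0,0.4,4],[-20.5,-18.4,0,0.5,4],[-24,-21.5,0,0.6,4],[-27.5,-24.7,0,0.7,4],[-31,-27.8,0,0.8,4],[-34.5,-31,0,0.9,4],[-38,-34.1,0,0.909,4],[-41.5,-37.3,0,0.909,4],[-45,-40.4,1,0.909,4],[-48.5,-43.5,3,0.909,4],[-51,-45.8,5,0.909,4],[-53,-47.6,7,0.909,4],[-53.87,-48.37,7.3,0.909,4],[-53.87,-48.37,7.3,0.909,4],[-53.87,-48.37,7.3,0.909,4]]' 80
python3 goto.py 535 -131.5 75 102
python3 - <<'E'
from h import *
p,d=snapshot("scene"); q,e=snapshot("top"); np.savez("pics/a.npz",p=p,d=d,q=q,e=e)
a=cv2.resize(p[200:310,190:300],(600,600),interpolation=cv2.INTER_CUBIC); cv2.imwrite("pics/a.png",a[:,:,::-1])
E
```

```text
time: 2.0
tool_pos: [535.4, -130.4, 181.1]
tcp_rot: [180.0, -0.0, 102.0]
ft_force: [-0.0, 0.8, -0.2]
finger_gap: 39.8
grip_force: 0.0
[-0.1  -0.07 10.61] turn -0.0
```

View pics/a.png

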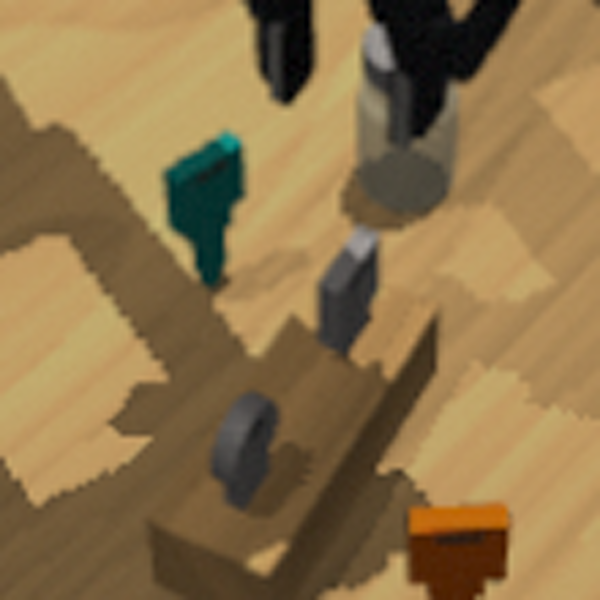

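The fingers (crop px 280,80 and 405,110) straddle the line of the square key at (350,290). I'll go down and close.

```bash
python3 -m crank '[[-0.1,-0.05,3,0,4],[-0.1,-0.05,6,0,4],[-0.1,-0.05,8,0,4],[-0.1,-0.05,9.5,0,4],[-0.1,-0.05,10.5,0,4],[-0.1,-0.05,10.6,0,4],[-0.1,-0.05,10.6,0,4]]' 20; python3 -m crank '[[0,0,0,0,2.5],[0,0,0,0,1.5],[0,0,0,0,0.8],[0,0,0,0,0.6],[0,0,0,0,0.6],[0,0,0,0,0.6],[0,0,0,0,0.6],[0,0,0,0,0.6]]' 20
```

```text
time: 2.8
tool_pos: [535.6, -132.1, 75.1]
tcp_rot: [179.9, 0.0, 102.0]
ft_force: [0.8, 0.2, 0.2]
finger_gap: 40.2
grip_force: 0.0
time: 3.6
tool_pos: [536.0, -132.4, 75.3]
tcp_rot: [179.9, 0.1, 102.0]
ft_force: [5.1, 1.6, 5.3]
finger_gap: 9.9
grip_force: 23.2
```

```bash
python3 -m crank '[[0,0.05,0,0,0.3],[0,0.05,0,0,0.3],[0,0.05,0,0,0.3]]' 90; python3 -m crank '[[0,0,-0.5,0,0.3],[0,0,-1.5,0,0.3],[0,0,-3,0,0.3],[0,0,-5,0,0.3],[0,0,-8,0,0.3],[0,0,-11,0,0.3],[0,0,-13,0,0.3],[0,0,-14,0,0.3],[0,0,-14,0,0.3]]'; python3 goto.py 479.5 234.4 215 173.6
```

```text
time: 3.9
tool_pos: [536.1, -132.4, 75.3]
tcp_rot: [179.9, 0.1, 102.0]
ft_force: [0.6, 0.6, 8.0]
finger_gap: 9.3
grip_force: 88.1
time: 4.8
tool_pos: [535.6, -132.3, 215.0]
tcp_rot: [180.0, 0.0, 102.0]
ft_force: [-0.2, 0.4, -0.6]
finger_gap: 8.5
grip_force: 90.2
[ 3.703e+01  2.110e+00 -2.000e-02] turn -1.25
```

```bash
python3 -m crank '[[2,0.1,0,-0.12,0.3],[5,0.3,0,-0.25,0.3],[9,0.5,0,-0.38,0.3],[13,0.8,0,-0.5,0.3],[17,1,0,-0.62,0.3],[21,1.2,0,-0.74,0.3],[25,1.4,0,-0.86,0.3],[29,1.7,0,-0.98,0.3],[32,1.9,0,-1.1,0.3],[34.5,2,0,-1.2,0.3],[36,2.1,0,-1.25,0.3],[36.8,2.1,0,-1.25,0.3],[37.03,2.11,0,-1.25,0.3],[37.03,2.11,0,-1.25,0.3],[37.03,2.11,0,-1.25,0.3]]'
python3 - <<'E'
from h import *
p,d=snapshot("scene"); q,e=snapshot("top"); np.savez("pics/b.npz",p=p,d=d,q=q,e=e)
a=cv2.resize(p[90:220,270:390],(554,600),interpolation=cv2.INTER_CUBIC); cv2.imwrite("pics/b.png",a[:,:,::-1])
print(sense()["tool_pos"],sense()["grip_force"])
E
```

```text
time: 6.3
tool_pos: [479.6, 233.6, 214.2]
tcp_rot: [-180.0, -0.0, 173.5]
ft_force: [0.1, 0.4, -0.9]
finger_gap: 8.8
grip_force: 90.1
[479.63914718 233.73424899 214.38321574] 90.09580135345459
```

View pics/b.png

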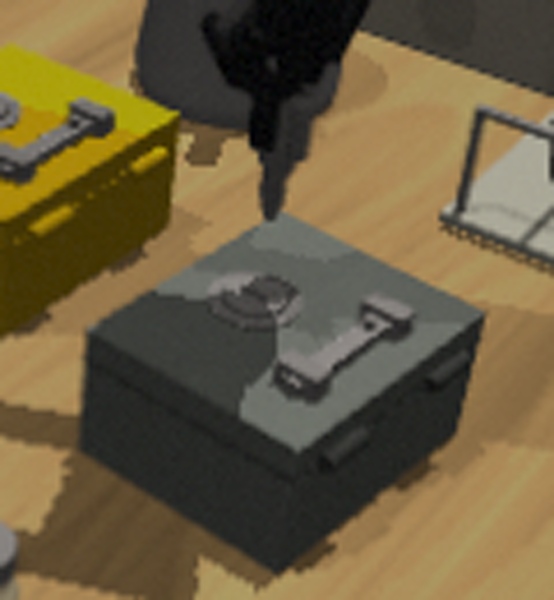

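The key hangs vertically in the grip, with its tip at crop px (272,218), above and behind the lock at (260,298). I'll lower it to just above the mouth and compare tip and keyway.

```bash
python3 -m crank '[[0,0,1.5,0,0.3],[0,0,3.2,0,0.3],[0,0,4.2,0,0.3],[0,0,4.6,0,0.3],[0,0,4.6,0,0.3],[0,0,4.6,0,0.3]]'
python3 - <<'E'
from h import *
p,d=snapshot("scene"); np.savez("pics/c.npz",p=p,d=d)
S=np.load("pics/scene0.npz")["p"]
y0,y1,x0,x1=130,185,295,360
f=9
a=np.vstack([cv2.resize(i[y0:y1,x0:x1],None,fx=f,fy=f,interpolation=cv2.INTER_CUBIC)[:295] if 0 else cv2.resize(i[y0:y1-22,x0:x1],None,fx=f,fy=f,interpolation=cv2.INTER_CUBIC) for i in(S,p)])
a=cv2.convertScaleAbs(a,alpha=1.6); cv2.imwrite("pics/c.png",a[:,:,::-1]); print(a.shape,sense()["tool_pos"],sense()["ft_force"])
E
```

```text
time: 7.0
tool_pos: [479.6, 234.6, 168.7]
tcp_rot: [180.0, 0.0, 173.6]
ft_force: [0.4, 1.1, 1.0]
finger_gap: 9.0
grip_force: 90.1
(594, 585, 3) [479.7927725  234.72779109 169.08008356] [-0.10098294 -0.24062807  0.31075128]
```

View pics/c.png

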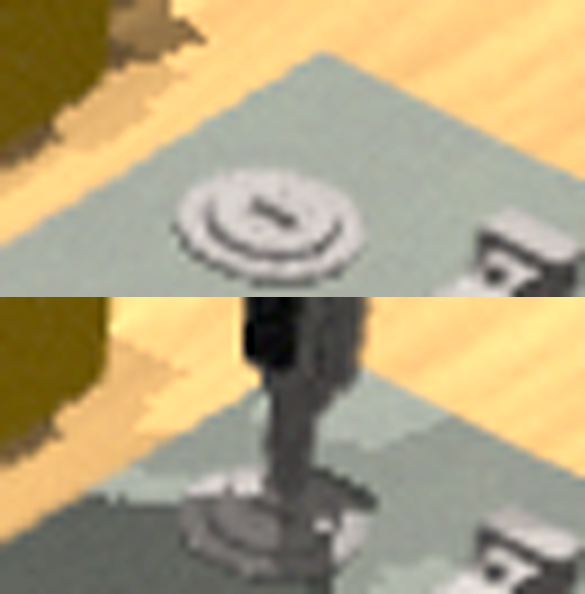

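The lower half shows the blade axis at crop u≈290, right of the keyway at (272,213) in the upper half. I'll turn that into millimetres.

```bash
cat > c.py <<'E'
from h import *
def proj(n,P):
    c=calibration(n);R,t,f,cx,cy,k=cam(n); X=R@np.array(P,float)+t; s=X[:2]/X[2]; return s*(1+k*s@s)*f+[cx,cy]
if __name__=="__main__":
    print("keyway from scene",onplane("scene",[324.8,153.2],96).round(1))
    tp=[479.7,234.6]
    for z in(100,110,124): print(z,proj("scene",[*tp,z]))
    print("per mm x,y",proj("scene",[480.7,234.6,110])-proj("scene",[479.7,234.6,110]),proj("scene",[479.7,235.6,110])-proj("scene",[479.7,234.6,110]))
    p=np.load("pics/c.npz")["p"].astype(int).sum(2)
    for v in range(138,156): print(v,p[v,320:336])
E
python3 c.py
```

```text
keyway from scene [[480.2 233.1  96. ]]
100 [325.12167949 151.64380519]
110 [325.55958387 148.52779268]
124 [326.17987612 144.10163174]
per mm x,y [0.32425761 0.13840504] [ 0.19786097 -0.1646485 ]
138 [393 402 404 343 123 103  87 125 124 142  97 119 116 133 191 337]
139 [406 406 398 388 130 128 131 128 124 108 131 123 130 159 254 331]
140 [401 402 341 281 198 121 124 124 118 114 126 140 210 241 325 330]
141 [388 340 282 289 328 119 123 121 123 117 123 165 293 330 329 329]
142 [288 289 286 331 320 115 121 123 125 121 154 254 333 330 336 335]
143 [283 284 289 330 281 126 118 128 131 146 250 331 332 330 326 328]
144 [286 278 283 285 242 122 122 132 120 146 288 331 332 334 331 328]
145 [287 284 286 285 202 115 121 131 120 146 283 327 325 333 325 331]
146 [284 280 286 282 181 119 121 116 118 157 282 285 283 279 289 328]
147 [287 284 285 286 214 143 122 117 131 179 280 275 284 282 280 283]
148 [287 295 301 299 249 137 120 119 123 178 262 268 281 282 279 283]
149 [320 354 358 342 261 132 132 118 133 132 134 153 266 272 283 284]
150 [337 377 388 377 196 142 118 125 125 154 155 138 134 147 266 267]
151 [239 379 366 367 226 171 130 132 136 166 162 170 152 140 133 159]
152 [226 226 217 172 188 203 149 141 161 168 166 157 164 163 134 131]
153 [229 217 198 166 152 151 145 157 155 171 167 164 162 214 207 172]
154 [227 220 213 212 205 174 124 130 161 161 223 215 176 341 335 310]
155 [216 225 222 207 219 218 145 151 161 165 323 319 212 342 338 317]
```

```bash
python3 -m crank '[[0.12,-0.07,0,0,0.3],[0.12,-0.07,0.2,0,0.3],[0.12,-0.07,0.4,0,0.3],[0.12,-0.07,0.5,0,0.3],[0.12,-0.07,0.6,0,0.3],[0.12,-0.07,0.7,0,0.3],[0.12,-0.07,0.75,0,0.3],[0.12,-0.07,0.75,0,0.3],[0.12,-0.07,0.75,0,0.3]]'
```

```text
time: 7.95
tool_pos: [478.0, 234.0, 160.8]
tcp_rot: [-180.0, -0.0, 173.6]
ft_force: [0.2, 0.5, -0.9]
finger_gap: 8.7
grip_force: 90.1
```

```bash
python3 -m crank '[[0,0,0.1,0,0.3],[0,0,0.2,0,0.3],[0,0,0.3,0,0.3],[0,0,0.3,0,0.3],[0,0,0.3,0,0.3]]';python3 -m crank '[[0,0,0.1,0,0.3],[0,0,0.2,0,0.3],[0,0,0.2,0,0.3],[0,0,0.2,0,0.3]]'
```

```text
time: 8.45
tool_pos: [478.0, 234.0, 157.7]
tcp_rot: [-180.0, -0.0, 173.6]
ft_force: [-0.2, 0.3, -0.9]
finger_gap: 8.8
grip_force: 90.1
time: 8.85
tool_pos: [478.0, 234.0, 155.7]
tcp_rot: [-180.0, -0.0, 173.6]
ft_force: [-0.3, -0.5, 0.2]
finger_gap: 9.1
grip_force: 90.2
```

The tip is inside the keyway with no force. On to the pins.

```bash
python3 -m crank '[[0,0,0.1,0,0.3],[0,0,0.2,0,0.3],[0,0,0.3,0,0.3],[0,0,0.3,0,0.3]]';python3 -m crank '[[0,0,0.1,0,0.3],[0,0,0.2,0,0.3],[0,0,0.3,0,0.3],[0,0,0.3,0,0.3]]'
```

```text
time: 9.25
tool_pos: [477.9, 234.0, 152.6]
tcp_rot: [-180.0, -0.0, 173.6]
ft_force: [-0.5, -0.2, -0.7]
finger_gap: 8.6
grip_force: 90.2
time: 9.65
tool_pos: [477.9, 234.0, 149.5]
tcp_rot: [-180.0, -0.0, 173.6]
ft_force: [0.9, 0.6, -0.7]
finger_gap: 9.1
grip_force: 90.2
```

```bash
python3 -m crank '[[0,0,0.1,0,0.3],[0,0,0.2,0,0.3],[0,0,0.2,0,0.3]]';python3 -m crank '[[0,0,0.1,0,0.3],[0,0,0.2,0,0.3],[0,0,0.2,0,0.3]]'
```

```text
time: 9.95
tool_pos: [477.9, 234.0, 147.6]
tcp_rot: [-180.0, -0.0, 173.6]
ft_force: [-0.1, -0.2, 1.0]
finger_gap: 8.9
grip_force: 90.2
time: 10.25
tool_pos: [477.9, 234.0, 145.6]
tcp_rot: [-180.0, -0.0, 173.6]
ft_force: [-0.5, 0.2, -1.0]
finger_gap: 8.7
grip_force: 90.2
```

No pin force yet at 17 mm of computed depth, so I'll take a look.

Run:
```python
from h import *
p,d=snapshot("scene"); np.savez("pics/d.npz",p=p,d=d)
a=cv2.convertScaleAbs(cv2.resize(p[95:190,280:375],(600,600),interpolation=cv2.INTER_CUBIC),alpha=1.6); cv2.imwrite("pics/d.png",a[:,:,::-1])
```

```text
(no output)
```

View pics/d.png

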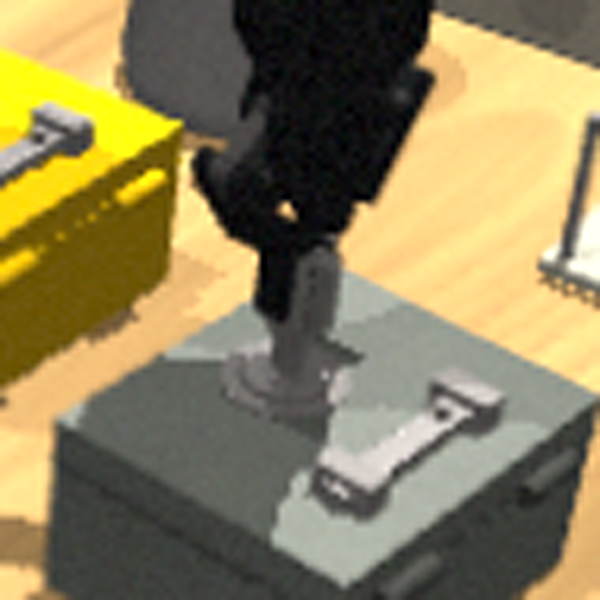

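The blade is entering the lock, with the bow's lower edge at crop (310,335) just above the cylinder at (285,380). I'll continue in small steps.

```bash
python3 -m crank '[[0,0,0.1,0,0.3],[0,0,0.2,0,0.3],[0,0,0.3,0,0.3],[0,0,0.3,0,0.3]]';python3 -m crank '[[0,0,0.1,0,0.3],[0,0,0.2,0,0.3],[0,0,0.2,0,0.3]]';python3 -m crank '[[0,0,0.1,0,0.3],[0,0,0.2,0,0.3],[0,0,0.2,0,0.3]]'
```

```text
time: 10.7
tool_pos: [477.7, 234.0, 142.4]
tcp_rot: [-180.0, -0.0, 173.6]
ft_force: [-1.9, 0.7, -0.3]
finger_gap: 8.5
grip_force: 90.3
time: 11.0
tool_pos: [477.7, 234.0, 140.3]
tcp_rot: [-180.0, -0.0, 173.6]
ft_force: [-1.8, 0.1, -0.8]
finger_gap: 9.0
grip_force: 90.0
time: 11.3
tool_pos: [477.9, 234.0, 138.6]
tcp_rot: [-180.0, -0.0, 173.6]
ft_force: [-2.4, 0.7, -0.4]
finger_gap: 8.6
grip_force: 90.4
```

```bash
python3 -m crank '[[0,0,0.1,0,0.3],[0,0,0.2,0,0.3],[0,0,0.3,0,0.3],[0,0,0.3,0,0.3]]';python3 -m crank '[[0,0,0.1,0,0.3],[0,0,0.2,0,0.3],[0,0,0.3,0,0.3],[0,0,0.3,0,0.3]]';python3 -m crank '[[0,0,0.1,0,0.3],[0,0,0.2,0,0.3],[0,0,0.2,0,0.3]]'
```

```text
time: 11.7
tool_pos: [478.3, 234.0, 135.9]
tcp_rot: [180.0, 0.0, 173.6]
ft_force: [-1.9, -0.9, 2.4]
finger_gap: 8.9
grip_force: 90.5
time: 12.1
tool_pos: [478.3, 233.9, 132.5]
tcp_rot: [180.0, 0.0, 173.6]
ft_force: [3.2, -0.4, -1.0]
finger_gap: 9.0
grip_force: 90.0
time: 12.4
tool_pos: [478.3, 234.0, 130.8]
tcp_rot: [180.0, 0.0, 173.6]
ft_force: [3.8, -0.5, -0.4]
finger_gap: 8.9
grip_force: 90.3
```

```bash
python3 -m crank '[[0,0,0.1,0,0.3],[0,0,0.15,0,0.3],[0,0,0.15,0,0.3]]';python3 -m crank '[[0,0,0.1,0,0.3],[0,0,0.15,0,0.3],[0,0,0.15,0,0.3]]';python3 -m crank '[[0,0,0.05,0,0.3],[0,0,0.1,0,0.3],[0,0,0.1,0,0.3]]'
```

```text
time: 12.7
tool_pos: [478.2, 234.0, 129.2]
tcp_rot: [180.0, 0.0, 173.6]
ft_force: [4.2, -0.3, 0.1]
finger_gap: 8.8
grip_force: 90.3
time: 13.0
tool_pos: [478.3, 234.1, 128.7]
tcp_rot: [180.0, 0.0, 173.6]
ft_force: [0.4, -2.1, 8.0]
finger_gap: 8.8
grip_force: 91.7
time: 13.3
tool_pos: [478.4, 234.1, 128.6]
tcp_rot: [180.0, 0.1, 173.6]
ft_force: [-2.6, -2.9, 15.0]
finger_gap: 8.5
grip_force: 92.8
```

The key is home: the shoulder is seated at TCP z 128.6 with 15 N. Now I'll turn it clockwise in stages, watching the forces.

```bash
python3 -m crank '[[0,0,0,0.1,0.3],[0,0,0,0.2,0.3],[0,0,0,0.3,0.3],[0,0,0,0.4,0.3],[0,0,0,0.4,0.3]]' 110; python3 -c "
from h import *;s=sense();print(s['wrist_torque'])"
```

```text
time: 13.8
tool_pos: [478.7, 234.6, 128.7]
tcp_rot: [179.9, 0.1, 150.5]
ft_force: [-2.2, -1.2, 13.6]
finger_gap: 8.9
grip_force: 107.3
[-0.25433498  0.23206987  0.01067298]
```

```bash
python3 -m crank '[[0,0,0,0.1,0.3],[0,0,0,0.2,0.3],[0,0,0,0.3,0.3],[0,0,0,0.4,0.3],[0,0,0,0.4,0.3]]'; python3 -c "
from h import *;s=sense();print(s['wrist_torque'])"; python3 -m crank '[[0,0,0,0.1,0.3],[0,0,0,0.2,0.3],[0,0,0,0.3,0.3],[0,0,0,0.4,0.3],[0,0,0,0.4,0.3]]'; python3 -c "
from h import *;s=sense();print(s['wrist_torque'])"
```

```text
time: 14.3
tool_pos: [478.8, 234.6, 128.7]
tcp_rot: [179.9, 0.0, 127.6]
ft_force: [-0.2, -0.9, 13.8]
finger_gap: 8.4
grip_force: 107.3
[-0.23672099  0.23083579  0.08705907]
time: 14.8
tool_pos: [479.2, 234.9, 128.7]
tcp_rot: [179.8, -0.1, 104.7]
ft_force: [1.4, 1.0, 10.6]
finger_gap: 8.7
grip_force: 107.4
[ 0.02608312 -0.22430826  0.11840575]
```

```bash
python3 -m crank '[[0,0,0,0.1,0.3],[0,0,0,0.2,0.3],[0,0,0,0.3,0.3],[0,0,0,0.4,0.3],[0,0,0,0.4,0.3]]'; python3 -c "
from h import *;s=sense();print(s['wrist_torque'])"; python3 -m crank '[[0,0,0,0.04,0.3],[0,0,0,0.08,0.3],[0,0,0,0.08,0.3]]'; python3 -c "
from h import *;s=sense();print(s['wrist_torque'])"
```

```text
time: 15.3
tool_pos: [479.7, 235.0, 128.8]
tcp_rot: [179.8, -0.1, 81.7]
ft_force: [3.4, 2.0, 9.8]
finger_gap: 8.6
grip_force: 107.4
[ 0.16026935 -0.70808547  0.14568455]
time: 15.6
tool_pos: [479.7, 235.0, 128.7]
tcp_rot: [179.8, -0.2, 77.3]
ft_force: [5.3, 1.6, 7.8]
finger_gap: 8.5
grip_force: 107.3
[ 0.14179211 -0.82197739  0.1474074 ]
```

```bash
python3 -m crank '[[0,0,0,0.03,0.3],[0,0,0,0.06,0.3],[0,0,0,0.06,0.3]]'; python3 -c "
from h import *;s=sense();print(s['wrist_torque'])"
python3 - <<'E'
from h import *
p,d=snapshot("scene"); q,_=snapshot("top")
a=np.hstack([cv2.resize(p[105:190,280:375],(400,358),interpolation=cv2.INTER_CUBIC),cv2.resize(q[120:205,125:220],(400,358),interpolation=cv2.INTER_CUBIC)]); cv2.imwrite("pics/e.png",cv2.convertScaleAbs(a,alpha=1.5)[:,:,::-1])
E
```

```text
time: 15.9
tool_pos: [479.8, 234.9, 128.8]
tcp_rot: [179.8, -0.2, 73.9]
ft_force: [4.7, 1.9, 9.1]
finger_gap: 9.1
grip_force: 107.3
[ 0.17741638 -0.87980403  0.230294  ]
```

View pics/e.png

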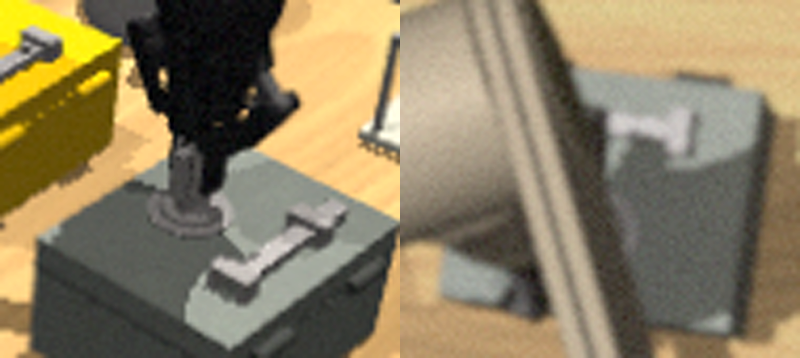

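The bolt bar has slid back (crop 275,240), the key is upright and seated at (185,190), and the torque is rising at the stop. A small extra turn to hold it there, then I'll hand in.

```bash
python3 -m crank '[[0,0,0.03,0.03,0.3],[0,0,0.03,0.03,0.3],[0,0,0.03,0.03,0.3],[0,0,0.03,0.03,0.3],[0,0,0.03,0.03,0.3],[0,0,0.03,0.03,0.3],[0,0,0.03,0.03,0.3],[0,0,0.03,0.03,0.3],[0,0,0.03,0.03,0.3],[0,0,0.03,0.03,0.3]]'; python3 -c "
from h import *;s=sense();print(s['wrist_torque'])
from bench import hand_in; print(hand_in())"
```

```text
time: 17.0
tool_pos: [479.9, 234.9, 128.7]
tcp_rot: [179.8, -0.2, 72.2]
ft_force: [3.9, 1.6, 9.7]
finger_gap: 8.5
grip_force: 107.9
[ 0.0394399  -0.76794366  0.35512968]
the job is handed in; nothing more can be done
None
```

I pushed the square-bowed key fully home and turned it clockwise until the turning torque rose sharply at the stop; I handed the job in at 17.0 s with the gripper still holding it there at about 108 N. No verdict came back, and I did not re-check the round key, jar or dish by camera at the end.

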